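# Show which jar: bring the tallest jar to the turntable's pointer and point at it

### The arm

A 7-joint arm with a two-finger parallel gripper is mounted at the origin on the work surface. World frame = base frame: x ahead of the robot, y to its left, z up, the work surface at z = 0. Lengths are in m, angles in rad, forces in N, time in s.
With the tool pointing down it reaches from about 0.4 to 0.85 m from the base axis. Payload 10.4 kg.
Tool frame: the origin (TCP) lies between the finger pads; the fingertips stand 11 mm ahead of it and the grasp point (between the pads) lies 8 mm behind it (ctrl.tip_extent is the distance from the TCP to the fingertips, in m); z points along the fingers, y is the line along which they close (so a half turn about z gives the same grasp; the last joint's range is limited). The gripper opens to 85 mm and grips with 20 to 120 N. Pads are 22 mm wide; open, the fingers measure 114 mm over their backs; the gripper's body (76 mm by 85 mm) begins 54 mm behind the grasp point. The pads swing forward as they close: fully open they stand 13 mm farther back than shut.
Start: joints at [1.299, 0.332, -0.065, 1.46, 0.022, 1.35, -0.088], TCP at [0.154, -0.606, 0.242] pointing down, gripper open.
Joint ranges: [-2.6, 2.6], [-0.5, 2.12], [-1.47, 1.34], [0.16, 2.42], [-1.27, 4.41], [0.06, 2.06], [-2.6, 2.6]. Speed limits (rad/s): [2.22, 2.22, 2.79, 2.79, 3.14, 3.14, 3.14].

### API

Orientations are given as a unit quaternion [w, x, y, z].
In Python, from bench import readout, snapshot, camera_params, close_job, ctrl gives the robot as it stands. The module is installed in compiled form; this text tells all that it offers.
- The arm moves only by the tool carry_out, never from a script. Its argument "targets" is a list that holds one entry, the list of rows, each a list of 7 numbers: the shift along the tool's x, y, z in mm, then the turn, a rotation vector about the tool's x, y, z in rad, then the gripper's target within -1 to 1 (shut at 1, half-way at 0, fully open at -1). In form: [[[tx, ty, tz, rx, ry, rz, grip], ...]]. A call has 1 to 12 rows; each row is the pose to reach, as a shift and turn from the pose commanded when the call began, along the tool's axes at that moment; what a row does not reach only later rows make up. A row lasts 1/12 s, in which the tool goes at most 41.7 mm and 7.16 degrees, less where a joint would pass 70% of its speed; a pose out of reach is approached as far as the arm can. A call with a gripper value outside its range is refused whole. The fingers move at their own pace and stop on an object; "newtons" is the grip in N (left out, the last holds). Time passes only in rows, so rows that repeat a pose let the fingers close. It gives the time, the measured TCP pose, the force and the opening at its end, in the units of the state.
- readout.sense(): the state, without advancing time (a new reading comes with each control period).
- snapshot(name): name is "scene" or "side" or "wrist"; returns (picture, depth): 384x512x3 uint8, red, green, blue; 384x512 float32, m along the optical axis (not along the pixel's ray), 0 where there is no reading.
- camera_params(name): a dict with "fx", "fy", "cx", "cy" (pixels), "k1" (the pictures are not rectified: a ray, as slopes to the right and down, at radius r is drawn at 1 + k1 r^2 times it, then the intrinsics apply), "T" (4x4, takes a point from camera to world coordinates); the wrist camera has in their place "mount" (4x4, takes a point from camera to tool coordinates, whose origin is the TCP and whose axes are the flange's). Camera axes: x right, y up, looking along -z (the intrinsics and any distortion apply to the point x, -y, -z); pixel columns grow to the right and rows downward; lengths in m; the calibration is good to about 2 mm. A picture is of the moment at which its call begins: read the wrist's pose just before it. camera_params takes no time and is no camera call.
- close_job(): hands the job in, once; it reports no verdict.
The state is a dict: "clock": time; "q": joint angles; "joint_velocities": joint speeds; "joint_torque": joint torques, N m; "eef_pos": TCP position; "tool_rot": TCP orientation; "contact_force": force on the tool from outside, world axes, zero at the start; "torque": the same for the moment, N m; "finger_gap": opening from 0.0 (shut) to 1.0 (fully open).
Only numpy, scipy, OpenCV 4.12 (cv2) and the standard library are available. Lean on these libraries where they do the work, as an engineer would, in place of code of your own. Each camera call takes 0.05 s, during which the arm holds its last target. There are 200 camera calls.

### The job

Show me the tallest of the three cosmetic jars: push the turntable round by its upright post until the tallest jar stands in line with the black pointer on the dresser, then leave the post and point straight down at that jar, fingertips just above its mouth (two or three centimetres) and over its middle, and stay there for two full seconds. Grip nothing, do not touch or lift any jar, and leave the other things on the dresser where they are.

Things in the scene. Friction and masses are not known exactly. Their poses are not given: they have to be found in the camera images.
- turntable: Fixed plinth of the turntable. Origin on the turning axis at dresser height; z up, -x towards the pointer. It carries a clear acrylic disc, 250 mm across, top face 25 mm above the dresser, that turns both ways about z (light drag, about 0.6 N at the post) and stays where it is left. A jar is in line when it stands on the disc straight between axis and pointer.
- pointer (a point): Tip of the fixed black pointer, which lies flat on the dresser (a bar 28 mm wide, 10 mm high) and sticks out from under the disc on the robot's side, along the plinth's -x axis, 175 mm from the turning axis.
- post (a point): Centre of the top end of the upright aluminium post fixed on the disc near its rim, 110 mm from the turning axis; the post is a plain rod 12 mm thick, rising 90 mm from the disc, top 115 mm above the dresser. It turns with the disc; at the start it is on the pointer's side, within 0.35 rad of the pointer seen from the turning axis.
- jar_tall: The tallest jar: open empty dark amber glass jar 40 mm across, 65 mm tall, about 90 g, standing loose on the disc to one side (left or right) some 75 mm from the turning axis, 1.1 to 1.7 rad round from the pointer; rides round with the disc when it is turned gently. Origin at the centre of its underside, z up.
- jar_tall_mouth (a point): Centre of the tallest jar's open mouth, at rim height, 65 mm above its underside (90 mm above the dresser when it stands on the disc).
- jar_medium: Middle jar: the same dark amber glass, 44 mm across, 45 mm tall, loose on the disc on the side opposite the tallest jar. Origin at the centre of its underside.
- jar_low: Low wide jar: the same dark amber glass, 56 mm across, 30 mm tall, loose on the far side of the disc. Origin at the centre of its underside.
- comb: Black plastic comb lying flat at the right of the dresser, 170 mm long (its y), 31 mm wide, 5 mm thick. Bystander. Origin near its middle, underside.
- tin: Round aluminium tin, 83 mm across, 34 mm tall. Bystander. Origin at the centre of its underside.
- tray_a: White ceramic cufflink tray 110 x 80 x 18 mm (x, y, z). Bystander. Origin at the centre of its underside.
- tray_b: Second such cufflink tray, 110 x 80 x 18 mm. Bystander. Origin at the centre of its underside.
- votive: Blue glass votive holder, 72 mm across at the rim, 70 mm tall. Bystander. Origin at the centre of its underside.
- valet_box: Closed walnut valet box 200 x 130 x 78 mm (x, y, z). Bystander. Origin at the centre of its underside.
Mind the look-alikes: they are no part of the job. Leave any blue look-alike of the jar_medium alone.

How it is judged:
By the outcome, as a careful person would: the job done as asked, in the order asked, and still so for the second after the job is handed in, with the robot touching nothing.
It also fails if it takes over 56 s, if anything falls off the work surface, if the arm or the gripper's body presses on something with over 40 N, if the wrist force passes 120 N, or if a joint passes its speed limit or range.

## Working session

There is one attempt and no reset: what is moved stays moved. The work goes in short steps, Python scripts to look and compute and a tool call to move; the robot and the scene stay as the last step left them, time stands still between calls to the robot, and variables do not carry over. Pictures are saved under pics/ and viewed, on a budget of 10 in all, crops included, one or two more only if the job needs it, and the job is handed in when it is done.

Besides the shell and the picture viewer there is one more tool, called after "Call:" as name(argument=value, ...) on one line, values as JSON. carry_out: Moves the arm, as the interface text tells. Its arguments: {"type":"object","properties":{"targets":{"type":"array","items":{"type":"array","items":{"type":"array","items":{"type":"number"}}}},"newtons":{"type":"number"}},"required":["targets"]}

```bash
mkdir -p pics
python3 - <<'E'
from bench import readout, snapshot, camera_params, ctrl
import cv2, numpy as np
print(readout.sense()); print(ctrl.tip_extent)
ims=[]
for n in("scene","side"):
    p,d=snapshot(n); cv2.imwrite(f"pics/{n}0.png",p[...,::-1]); np.savez(f"{n}0.npz",p=p,d=d)
    print(n,camera_params(n))
print(camera_params("wrist"))
E
```

```text
{'clock': 0.0, 'q': array([ 1.29937885,  0.33285954, -0.06470138,  1.46095926,  0.02165154,
        1.3499127 , -0.08847836]), 'joint_velocities': array([ 0.00127637, -0.00087228, -0.00031987, -0.00062885,  0.00081493,
        0.00082667,  0.0004006 ]), 'joint_torque': array([-3.32939371e-04, -6.25440073e+01,  4.89558047e-02, -3.91608775e+01,
        1.62222428e-02,  9.78726195e-03, -3.86242573e-05]), 'eef_pos': array([ 0.1537992 , -0.60539863,  0.24151508]), 'tool_rot': array([-7.05731989e-04,  9.92267499e-01,  1.24115634e-01, -1.47841655e-04]), 'contact_force': array([ 0.19318156, -0.10787147, -0.32628502]), 'torque': array([ 0.03125044, -0.03897734, -0.00136593]), 'finger_gap': 1.0009040617414027}
0.011
scene {'fx': 420.7787155451952, 'fy': 420.7787155451952, 'cx': 253.3938922385466, 'cy': 194.8165635326964, 'k1': -0.020581969499505068, 'T': array([[-0.55020431, -0.59115844,  0.58975157,  1.23020939],
       [ 0.83485179, -0.37483989,  0.40313465,  0.51942508],
       [-0.01725403,  0.71416158,  0.69976821,  0.95822196],
       [ 0.        ,  0.        ,  0.        ,  1.        ]]
[... 174 characters left out ...]
82 , -0.05773681,  0.48246726],
       [-0.078351  , -0.60892011,  0.78935253,  1.01893856],
       [ 0.00701658,  0.79143018,  0.61121931,  0.86245116],
       [ 0.        ,  0.        ,  0.        ,  1.        ]])}
{'fx': 303.12822961584914, 'fy': 303.12822961584914, 'cx': 259.85204251875564, 'cy': 192.76403979177596, 'k1': -0.05843844375667826, 'mount': array([[ 1.26254853e-03,  9.56535894e-01,  2.91611881e-01,
         7.40305142e-02],
       [ 9.99999184e-01, -1.26515568e-03, -1.79624629e-04,
         6.31065298e-04],
       [ 1.97117024e-04,  2.91611870e-01, -9.56536710e-01,
        -1.30447237e-01],
       [ 0.00000000e+00,  0.00000000e+00,  0.00000000e+00,
         1.00000000e+00]])}
```

View pics/scene0.png

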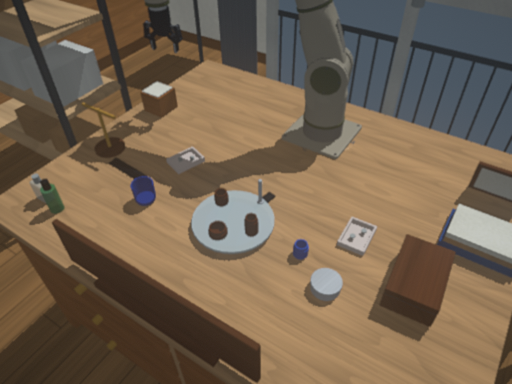

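View pics/side0.png

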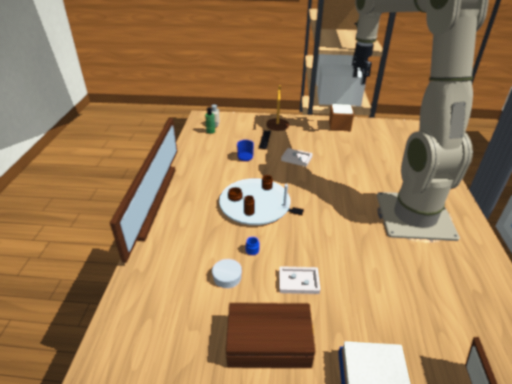

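The scene view shows the disc centred near (233,222), the post at about (260,190), the pointer at (268,197), and jars at (221,197), (251,224) and (217,230). In the side view the jars are at (267,183), (249,205) and (235,194). Next I'll measure them.

```bash
cat > h.py <<'E'
import numpy as np, cv2
from bench import camera_params
def rays(n,uv,T=None):
    c=camera_params(n); K=np.array([[c['fx'],0,c['cx']],[0,c['fy'],c['cy']],[0,0,1]])
    s=cv2.undistortPoints(np.array(uv,float).reshape(-1,1,2),K,np.array([c['k1'],0,0,0.]))[:,0]
    T=c['T'] if T is None else T
    d=np.c_[s[:,0],-s[:,1],-np.ones(len(s))]
    return T[:3,3], d@T[:3,:3].T
def onz(n,uv,z,T=None):
    o,d=rays(n,uv,T); return o+d*((z-o[2])/d[:,2])[:,None]
def cloud(n,d,T=None):
    v,u=np.mgrid[:384,:512]; o,r=rays(n,np.c_[u.ravel(),v.ravel()],T)
    P=o+r*d.ravel()[:,None]; P[d.ravel()==0]=np.nan
    return P.reshape(384,512,3)
E
python3 - <<'E'
from h import *
for n,roi in(("scene",(185,170,285,262)),("side",(212,165,306,230))):
    f=np.load(n+"0.npz");p=f['p'];d=f['d'];P=cloud(n,d)
    m=np.zeros((384,512),bool);m[roi[1]:roi[3],roi[0]:roi[2]]=1
    R,G,B=[p[...,i].astype(int) for i in range(3)]
    disc=m&(B>R+4)&(R>110)
    l,lab,st,c=cv2.connectedComponentsWithStats(disc.astype(np.uint8))
    k=1+np.argmax(st[1:,4]);cs,_=cv2.findContours((lab==k).astype(np.uint8),0,2)
    h=cv2.convexHull(cs[0])[:,0]; W=onz(n,h,.025)
    A=np.c_[2*W[:,:2],np.ones(len(W))];s=np.linalg.lstsq(A,(W[:,:2]**2).sum(1),rcond=None)[0]
    print(n,"disc hull circle",s[:2],np.sqrt(s[2]+s[0]**2+s[1]**2),"z",np.nanmedian(P[lab==k],0), st[k])
    dark=m&(R+G+B<200)
    l,lab,st,c=cv2.connectedComponentsWithStats(dark.astype(np.uint8))
    for i in range(1,l):
        if st[i,4]>15:
            Q=P[lab==i];print(st[i],c[i].round(1),np.nanmedian(Q,0).round(3),"zpct",np.nanpercentile(Q[:,2],[5,50,95,99]).round(3),"col",p[lab==i].mean(0).round())
    x0,y0,x1,y1=roi
    cv2.imwrite(f"pics/{n}_c.png",cv2.resize(p[y0:y1,x0:x1,::-1],None,fx=6,fy=6,interpolation=cv2.INTER_NEAREST))
a=cv2.imread("pics/scene_c.png");b=cv2.imread("pics/side_c.png");print(a.shape,b.shape)
E
```

```text
scene disc hull circle [ 0.5651672  -0.01290046] 0.12294227452585871 z [ 0.57458486 -0.00580671  0.02586274] [ 192  191   82   62 3145]
[215 189  13  17 173] [220.7 197. ] [ 0.534 -0.079  0.055] zpct [0.035 0.055 0.069 0.071] col [68. 55. 46.]
[263 193  11   9  58] [268.3 196.8] [0.416 0.019 0.011] zpct [0.007 0.011 0.014 0.015] col [63. 58. 53.]
[245 214  12  22 210] [250.9 224.7] [0.588 0.068 0.07 ] zpct [0.039 0.07  0.091 0.092] col [71. 58. 51.]
[209 222  17  17 203] [217.4 230.3] [ 0.634 -0.016  0.042] zpct [0.032 0.042 0.054 0.057] col [71. 58. 50.]
side disc hull circle [ 0.55970202 -0.00875003] 0.12394716289373424 z [0.54931169 0.01537073 0.02422121] [ 220  179   69   45 1952]
[263 175  10  14 119] [267.  181.3] [ 0.522 -0.07   0.058] zpct [0.037 0.058 0.07  0.071] col [70. 35. 13.]
[229 188  12  13 129] [234.6 193.9] [ 0.632 -0.004  0.042] zpct [0.032 0.042 0.054 0.055] col [74. 36. 14.]
[245 196   9  19 147] [248.8 205.3] [0.574 0.077 0.069] zpct [0.038 0.069 0.088 0.09 ] col [66. 33. 14.]
[289 208  14   7  61] [296.  210.8] [0.415 0.02  0.008] zpct [0.005 0.008 0.012 0.013] col [44. 38. 35.]
(552, 600, 3) (390, 564, 3)
```

View pics/scene_c.png

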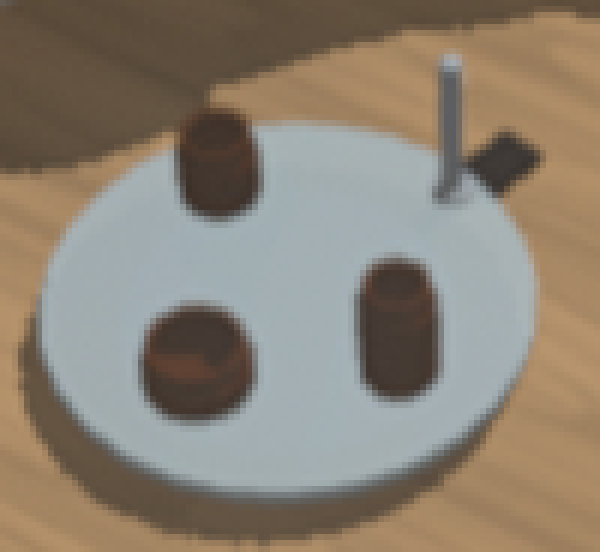

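The crop shows the tallest jar on the robot's left: mouth at about (251.7,217), post top at about (260.2,180.3), pointer tip at about (271.5,194). Now the angles.

Run:
```python
from h import *
o=np.array([.5625,-.011])
ang=lambda P:np.degrees(np.arctan2(P[1]-o[1],P[0]-o[0]))
for k,n,uv,z in(("mouth","scene",(251.7,216.5),.09),("post","scene",(260,180.2),.115),("ptr","scene",(272,194),.01)):
    P=onz(n,[uv],z)[0];print(k,P.round(4),np.linalg.norm(P[:2]-o).round(4),ang(P)%360)
f=np.load("side0.npz");p=f['p'];P=cloud("side",f['d']);Q=cloud("scene",np.load("scene0.npz")['d'])
for nm,C,r in(("side",P,0),("scene",Q,0)):
    m=(C[...,2]>.075)&(C[...,2]<.13)&(np.hypot(C[...,0]-o[0],C[...,1]-o[1])<.13)
    l,lab,st,c=cv2.connectedComponentsWithStats(m.astype(np.uint8))
    for i in range(1,l):
        q=C[lab==i];print(nm,st[i],c[i],np.median(q,0).round(4),q.min(0).round(3),q.max(0).round(3))
for nm,C in(("side",P),("scene",Q)):
    pp=np.load(nm+"0.npz")['p'].astype(int)
    m=(pp.sum(2)<200)&(C[...,2]<.02)&(np.hypot(C[...,0]-o[0],C[...,1]-o[1])<.2)&(C[...,0]<.46)
    q=C[m];mid=np.median(q,0);print(nm,'bar',mid,ang(mid)%360,q.min(0),q.max(0))
```

```text
mouth [0.5735 0.063  0.09  ] 0.0748 81.53844728954036
post [0.4573 0.0161 0.115 ] 0.1086 165.55346781169732
ptr [0.3958 0.0218 0.01  ] 0.1699 168.88428573652584
side [284 184   4  12  39] [285.25641026 189.17948718] [0.4574 0.0185 0.1005] [0.451 0.009 0.077] [0.462 0.023 0.116]
side [243 195  12  11  90] [248.42222222 199.9       ] [0.5757 0.0698 0.083 ] [0.558 0.043 0.075] [0.594 0.083 0.092]
scene [258 179   4  13  48] [259.54166667 184.75      ] [0.4597 0.016  0.0976] [0.451 0.01  0.076] [0.463 0.021 0.118]
scene [244 213  14  14 125] [250.736 219.136] [0.5814 0.0631 0.0847] [0.559 0.044 0.075] [0.598 0.082 0.094]
side bar [0.41500223 0.02002616 0.00838374] 168.12101244190043 [0.39407441 0.00446138 0.00083901] [0.43907394 0.03131064 0.01316524]
scene bar [0.41559554 0.01883866 0.01073185] 168.51849783693453 [0.39211389 0.00410028 0.00568786] [0.43139671 0.02995759 0.01544056]
```

```bash
cat >> h.py <<'E'
from scipy.spatial.transform import Rotation as R
def state():
    from bench import readout
    s=readout.sense(); q=np.array(s['tool_rot']); return s,np.array(s['eef_pos']),R.from_quat(q[[1,2,3,0]])
def to_tool(W,yaw):
    "shift mm and rz for world target W with tool straight down, tool-x heading yaw deg"
    s,p,r=state(); y=np.radians(yaw); X=np.array([np.cos(y),np.sin(y),0]);Z=np.array([0,0,-1.]);Rt=np.c_[X,np.cross(Z,X),Z]
    return (r.inv().apply(np.array(W)-p)*1000).round(1),(r.inv()*R.from_matrix(Rt)).as_rotvec().round(3)
E
python3 - <<'E'
from h import *
Q=cloud("scene",np.load("scene0.npz")['d'])
m=(Q[...,2]>.12)&(Q[...,2]<.5)&(np.abs(Q[...,1])<.9)&(Q[...,0]>.05)&(Q[...,0]<.9)
l,lab,st,c=cv2.connectedComponentsWithStats(m.astype(np.uint8))
for i in range(1,l):
    if st[i,4]>8:
        q=Q[lab==i];print(st[i],q.min(0).round(3),q.max(0).round(3))
o=np.array([.5625,-.011])
a=np.radians(165.5);t=np.array([-np.sin(a),np.cos(a)]);c=o+.11*np.array([np.cos(a),np.sin(a)])-.045*t
print(c);print(to_tool([*c,.24],75));print(to_tool([*c,.076],75))
E
```

```text
[ 143    0   40   53 1191] [ 0.122 -0.674  0.245] [ 0.201 -0.527  0.443]
[ 298    0   48  118 2783] [ 0.05  -0.104  0.12 ] [0.091 0.086 0.497]
[ 82 103  34  20 166] [ 0.496 -0.699  0.121] [ 0.511 -0.536  0.175]
[ 40 178   8   6  25] [ 0.8   -0.539  0.12 ] [ 0.822 -0.515  0.124]
[0.46727086 0.06010844]
(array([ 467.7, -567.9,    2.3]), array([-1.00e-03, -1.00e-03, -1.06e+00]))
(array([ 467.7, -567.7,  166.3]), array([-1.00e-03, -1.00e-03, -1.06e+00]))
```

Call:
carry_out(targets=[[[39,-47,0,0,0,-0.09,1],[78,-95,0,0,0,-0.18,1],[104,-126,0,0,0,-0.27,1],[130,-158,0,0,0,-0.36,1],[156,-189,0,0,0,-0.45,1],[182,-221,0,0,0,-0.54,1],[208,-252,0,0,0,-0.63,1],[234,-284,0,0,0,-0.72,1],[260,-315,0,0,0,-0.81,1],[286,-347,0,0,0,-0.9,1],[312,-379,0,0,0,-0.98,1],[338,-410,0,0,0,-1.06,1]]])

```text
clock: 1.1
eef_pos: [0.3672, -0.1515, 0.2422]
tool_rot: [0.0, 0.792, 0.61, -0.0]
contact_force: [1.4, -1.0, 1.3]
finger_gap: -0.001
```

Run:
```python
from h import *
s,p,r=state();print(p,s['clock'],s['q'],to_tool([.467,.060,.2],75),to_tool([.467,.060,.076],75))
```

```text
[ 0.36723877 -0.1514852   0.2422454 ] 1.1 [ 0.89475894 -0.16904087 -0.54773411  1.98101931 -0.09023412  1.30615383
  0.11885792] (array([230. ,  42.5,  42.1]), array([0.   , 0.001, 0.004])) (array([230.1,  42.4, 166.1]), array([0.   , 0.001, 0.004]))
```

Call:
carry_out(targets=[[[30,5,0,0,0,0,1],[60,11,0,0,0,0,1],[90,17,0,0,0,0,1],[120,22,0,0,0,0,1],[150,28,10,0,0,0,1],[180,33,20,0,0,0,1],[205,38,30,0,0,0,1],[220,41,40,0,0,0,1],[230,42,42,0,0,0,1],[230,42,42,0,0,0,1],[230,42,42,0,0,0,1]]])

```text
clock: 2.02
eef_pos: [0.467, 0.0579, 0.2]
tool_rot: [-0.0, 0.793, 0.609, -0.0]
contact_force: [0.4, -0.6, -0.4]
finger_gap: -0.0
```

Run:
```python
from h import *
from bench import snapshot
s,p,r=state();print(p,s['q'].round(2),s['contact_force'])
T=np.eye(4);T[:3,:3]=r.as_matrix();T[:3,3]=p;T=T@camera_params("wrist")['mount']
a,d=snapshot("wrist");np.savez("w1.npz",p=a,d=d,T=T);cv2.imwrite("pics/w1.png",a[...,::-1])
C=cloud("wrist",d,T);o=np.array([.5625,-.011])
m=(C[...,2]>.05)&(C[...,2]<.13)&(np.hypot(C[...,0]-o[0],C[...,1]-o[1])<.13)
l,lab,st,c=cv2.connectedComponentsWithStats(m.astype(np.uint8))
for i in range(1,l):
    if st[i,4]>20:
        q=C[lab==i];print(st[i],c[i],np.median(q,0).round(4),q.min(0).round(3),q.max(0).round(3))
```

```text
[0.46695867 0.05787701 0.2000437 ] [ 0.64  0.09 -0.89  1.87  0.07  1.21 -0.53] [ 0.38432449 -0.64173124 -0.39345558]
[ 350  130   57   49 1842] [378.38327904 153.92779587] [0.5719 0.0618 0.0779] [0.555 0.041 0.05 ] [0.592 0.079 0.09 ]
[414 189  50  47 672] [438.54910714 211.88988095] [ 0.6312 -0.017   0.0532] [ 0.607 -0.044  0.05 ] [0.657 0.006 0.056]
[254 221  13  12 130] [260.24615385 227.2       ] [0.4567 0.0177 0.0632] [0.449 0.012 0.05 ] [0.461 0.019 0.078]
[340 276  25  15 131] [353.51145038 281.28244275] [ 0.5347 -0.0702  0.0565] [ 0.522 -0.083  0.05 ] [ 0.544 -0.065  0.061]
```

View pics/w1.png

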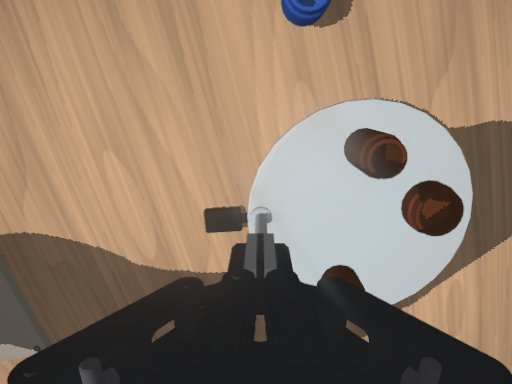

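The wrist view shows the post base at (262,216), the pointer at (226,219), the tall jar's mouth at about (385,157), and a clear space below the tool. I'll lower the tool, and refine the axis from this view.

Call:
carry_out(targets=[[[0,0,20,0,0,0,1],[0,0,45,0,0,0,1],[0,0,70,0,0,0,1],[0,0,95,0,0,0,1],[0,0,110,0,0,0,1],[0,0,120,0,0,0,1],[0,0,124,0,0,0,1],[0,0,124,0,0,0,1]]])

```text
clock: 2.73
eef_pos: [0.4672, 0.0571, 0.0762]
tool_rot: [0.0, 0.794, 0.608, -0.0]
contact_force: [0.0, 0.2, 0.3]
finger_gap: -0.001
```

```bash
cat >> h.py <<'E'
def discfit(n,p,T=None,o=(.5625,-.011)):
    B=p.astype(int); P=onz(n,np.argwhere(np.ones((384,512)))[:,::-1],.025,T).reshape(384,512,3)
    m=(B[...,2]>B[...,0]+4)&(B[...,0]>90)&(np.hypot(P[...,0]-o[0],P[...,1]-o[1])<.14)
    l,lab,st,c=cv2.connectedComponentsWithStats(m.astype(np.uint8));k=1+np.argmax(st[1:,4])
    cs,_=cv2.findContours((lab==k).astype(np.uint8),0,cv2.CHAIN_APPROX_NONE)
    W=onz(n,max(cs,key=len)[:,0],.025,T)[:,:2]; W=W[np.hypot(*(W-o).T)>.11]
    for _ in range(4):
        s=np.linalg.lstsq(np.c_[2*W,np.ones(len(W))],(W**2).sum(1),rcond=None)[0];r=np.sqrt(s[2]+s[0]**2+s[1]**2)
        e=abs(np.hypot(*(W-s[:2]).T)-r);W=W[e<max(.003,2*e.std())]
    return s[:2],r,len(W)
def blobs(C,z0,z1,o,rm=.13,mn=20):
    m=(C[...,2]>z0)&(C[...,2]<z1)&(np.hypot(C[...,0]-o[0],C[...,1]-o[1])<rm)
    l,lab,st,c=cv2.connectedComponentsWithStats(m.astype(np.uint8))
    return [(st[i,4],c[i].round(),C[lab==i]) for i in range(1,l) if st[i,4]>mn]
E
python3 - <<'E'
from h import *
f=np.load("w1.npz");T=f['T'];o,r,n=discfit("wrist",f['p'],T);print(o,r,n)
C=cloud("wrist",f['d'],T)
ang=lambda P:np.degrees(np.arctan2(P[1]-o[1],P[0]-o[0]))%360
for a,c,q in blobs(C,.082,.1,o): 
    (x,y),rr=cv2.minEnclosingCircle(q[:,:2].astype(np.float32));print("tall rim",x,y,rr,ang((x,y)),np.hypot(x-o[0],y-o[1]))
P=f['p'].astype(int);m=(P.sum(2)<200)&(C[...,2]<.02);m[:,:200]=0;m[:,250:]=0;m[:205]=0;m[234:]=0
q=C[m];print("bar",np.median(q,0),ang(np.median(q,0)),q.min(0),q.max(0))
print("tip",[(x,ang(x)) for x in onz("wrist",[(205,219.5)],.01,T)])
s,p,r=state();print(p,s['contact_force'])
E
```

```text
[ 0.56434675 -0.01516538] 0.11983977849040586 374
tall rim 0.5740516185760498 0.05910240486264229 0.01745404489338398 82.55511803844824 0.07489918906328993
bar [0.41014658 0.01349466 0.00872624] 169.47100235172024 [ 0.38955481 -0.00278203  0.00261159] [0.43840006 0.0304561  0.01083244]
tip [(array([0.3921355 , 0.02000517, 0.01      ]), np.float64(168.4572665458907))]
[0.46717129 0.05713109 0.07621543] [0.04068525 0.17131789 0.29429056]
```

```bash
cat >> h.py <<'E'
def arc(alphas,o,z=.076,r=.1113):
    for a in alphas:
        t,w=to_tool([o[0]+r*np.cos(np.radians(a)),o[1]+r*np.sin(np.radians(a)),z],max(75,a+8.8-90)); print([round(float(x)) for x in t],w[2])
E
python3 - <<'E'
from h import *
arc([147,149,151,153,155,157,160,163.5,167,170.5,174,177],(.563,-.0125))
E
```

```text
[-8, 5, 0] -0.001
[-12, 4, 0] -0.001
[-16, 3, 0] -0.001
[-19, 2, 0] -0.001
[-23, 1, 0] -0.001
[-27, 0, 0] -0.015
[-33, 0, 0] -0.067
[-40, -1, 0] -0.128
[-46, -1, 0] -0.19
[-53, 0, 0] -0.251
[-60, 1, 0] -0.312
[-66, 2, 0] -0.364
```

Call:
carry_out(targets=[[[-8,4,0,0,0,0,1],[-12,4,0,0,0,0,1],[-16,3,0,0,0,0,1],[-19,2,0,0,0,0,1],[-23,1,0,0,0,0,1],[-27,0,0,0,0,-0.015,1],[-33,0,0,0,0,-0.067,1],[-39,-1,0,0,0,-0.128,1],[-45,-1,0,0,0,-0.19,1],[-51,0,0,0,0,-0.25,1],[-56,1,0,0,0,-0.3,1],[-60,1,0,0,0,-0.32,1]]])

```text
clock: 3.73
eef_pos: [0.4524, -0.001, 0.0764]
tool_rot: [0.0, 0.685, 0.728, -0.0]
contact_force: [-0.7, -0.0, 0.1]
finger_gap: -0.004
```

```bash
cat >> h.py <<'E'
def look(name,o=(.563,-.0125)):
    from bench import snapshot
    s,p,r=state();ang=lambda P:np.degrees(np.arctan2(P[1]-o[1],P[0]-o[0]))%360
    print("tcp",p.round(4),"ang",ang(p).round(1),s['contact_force'].round(1),s['clock'])
    T=np.eye(4);T[:3,:3]=r.as_matrix();T[:3,3]=p
    for n,TT in(("wrist",T@camera_params("wrist")['mount']),("scene",None),("side",None)):
        a,d=snapshot(n);cv2.imwrite(f"pics/{name}_{n}.png",a[...,::-1]);C=cloud(n,d,TT)
        # dark amber pixels, jar walls and rims
        A=a.astype(int);C[(A[...,0]<A[...,2]+12)|(A.sum(2)>260)]=np.nan
        for k,c,q in blobs(C,.03,.1,o,.125,40):
            zt=np.percentile(q[:,2],97);u=q[q[:,2]>zt-.006];(x,y),rr=cv2.minEnclosingCircle(u[:,:2].astype(np.float32))
            print(n,c,"top z",zt.round(3),"c",np.round([x,y],4),"rad",round(rr,4),"r",np.hypot(x-o[0],y-o[1]).round(4),"ang",ang((x,y)).round(1))
E
python3 - <<'E'
from h import *
look("a")
arc([180.5+3.5*i for i in range(12)],(.563,-.0125))
E
```

```text
tcp [ 0.4524 -0.001   0.0764] ang 174.1 [-0.7 -0.   0.1] 3.7333
wrist [463. 143.] top z 0.089 c [0.5508 0.06  ] rad 0.017 r 0.0735 ang 99.6
wrist [501. 239.] top z 0.048 c [ 0.6102 -0.0032] rad 0.02 r 0.0481 ang 11.1
wrist [363. 335.] top z 0.042 c [ 0.5302 -0.0791] rad 0.0021 r 0.0742 ang 243.8
scene [214. 200.] top z 0.072 c [ 0.5475 -0.0936] rad 0.02 r 0.0826 ang 259.2
scene [256. 219.] top z 0.091 c [0.5538 0.0641] rad 0.0173 r 0.0772 ang 96.8
scene [224. 233.] top z 0.057 c [0.632  0.0058] rad 0.0243 r 0.0714 ang 14.8
side [261. 180.] top z 0.071 c [ 0.5499 -0.0903] rad 0.0213 r 0.0789 ang 260.5
side [235. 198.] top z 0.054 c [0.6308 0.0059] rad 0.0247 r 0.0703 ang 15.1
side [256. 206.] top z 0.088 c [0.5513 0.0626] rad 0.0185 r 0.0761 ang 98.9
[-13, -2, 0] -0.106
[-19, -2, 0] -0.167
[-26, -1, 0] -0.228
[-33, -1, 0] -0.289
[-40, 0, 0] -0.35
[-46, 2, 0] -0.411
[-53, 4, 0] -0.472
[-59, 6, 0] -0.533
[-65, 9, 0] -0.594
[-72, 12, 0] -0.655
[-77, 16, 0] -0.717
[-83, 19, 0] -0.778
```

View pics/a_wrist.png

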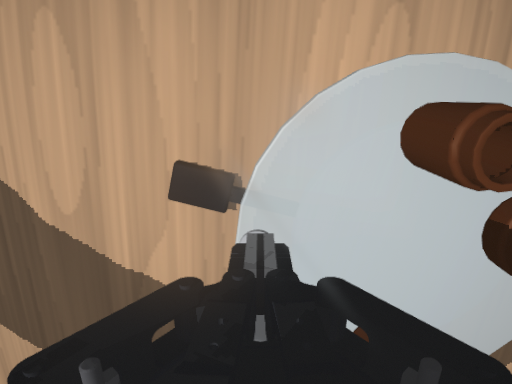

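The disc turns as intended: the jar is at about 98.5° and the tool at 174°. Next I'll push on to about 220°.

Call:
carry_out(targets=[[[-3,-1,0,0,0,-0.03,1],[-8,-2,0,0,0,-0.07,1],[-14,-2,0,0,0,-0.12,1],[-20,-2,0,0,0,-0.176,1],[-26,-1,0,0,0,-0.228,1],[-33,-1,0,0,0,-0.289,1],[-40,0,0,0,0,-0.35,1],[-46,2,0,0,0,-0.411,1],[-53,4,0,0,0,-0.472,1],[-59,6,0,0,0,-0.533,1],[-63,8,0,0,0,-0.57,1],[-65,9,0,0,0,-0.594,1]]])

```text
clock: 4.88
eef_pos: [0.4656, -0.0651, 0.0763]
tool_rot: [0.0, 0.443, 0.896, 0.0]
contact_force: [-1.0, 0.5, 0.5]
finger_gap: 0.003
```

Run:
```python
from h import *
look("b")
arc([212+3*i for i in range(12)],(.563,-.0125))
```

```text
tcp [ 0.4656 -0.0651  0.0763] ang 208.4 [-1.   0.5  0.5] 4.8833
wrist [459. 139.] top z 0.089 c [0.5079 0.0391] rad 0.0168 r 0.0755 ang 136.9
wrist [500. 233.] top z 0.05 c [0.5931 0.0222] rad 0.0169 r 0.046 ang 49.0
wrist [362. 334.] top z 0.042 c [ 0.572 -0.086] rad 0.0022 r 0.074 ang 277.0
scene [258. 208.] top z 0.092 c [0.5126 0.0432] rad 0.017 r 0.0752 ang 132.1
scene [206. 211.] top z 0.072 c [ 0.5982 -0.0877] rad 0.0198 r 0.0831 ang 295.1
scene [239. 232.] top z 0.057 c [0.608  0.0417] rad 0.0251 r 0.0704 ang 50.3
side [247. 180.] top z 0.071 c [ 0.5949 -0.0838] rad 0.0193 r 0.0782 ang 294.1
side [269. 202.] top z 0.089 c [0.51   0.0439] rad 0.0166 r 0.0774 ang 133.2
side [240. 205.] top z 0.055 c [0.6066 0.0413] rad 0.0259 r 0.0693 ang 51.0
[-8, -2, 0] -0.061
[-13, -2, 0] -0.114
[-19, -2, 0] -0.166
[-25, -2, 0] -0.218
[-31, -1, 0] -0.271
[-36, -1, 0] -0.323
[-42, 0, 0] -0.375
[-48, 2, 0] -0.428
[-53, 4, 0] -0.48
[-59, 6, 0] -0.532
[-64, 8, 0] -0.585
[-70, 11, 0] -0.637
```

Call:
carry_out(targets=[[[-3,-1,0,0,0,-0.03,1],[-8,-2,0,0,0,-0.061,1],[-13,-2,0,0,0,-0.114,1],[-19,-2,0,0,0,-0.166,1],[-25,-2,0,0,0,-0.218,1],[-31,-1,0,0,0,-0.271,1],[-36,-1,0,0,0,-0.323,1],[-42,0,0,0,0,-0.375,1],[-48,2,0,0,0,-0.428,1],[-53,4,0,0,0,-0.48,1],[-56,5,0,0,0,-0.505,1],[-56,5,0,0,0,-0.505,1]]])

```text
clock: 6.03
eef_pos: [0.5037, -0.1062, 0.0763]
tool_rot: [0.0, 0.206, 0.979, 0.0]
contact_force: [0.1, 0.1, -0.1]
finger_gap: 0.0
```

Run:
```python
from h import *
look("c")
arc([239,240,241,242,243,244,245,246,247],(.563,-.0125))
```

```text
tcp [ 0.5037 -0.1062  0.0763] ang 237.7 [ 0.1  0.1 -0.1] 6.0333
wrist [457. 134.] top z 0.089 c [0.4871 0.0044] rad 0.0171 r 0.0777 ang 167.4
wrist [500. 226.] top z 0.049 c [0.5689 0.0343] rad 0.0202 r 0.0472 ang 82.8
wrist [362. 335.] top z 0.043 c [ 0.607  -0.0732] rad 0.0024 r 0.075 ang 306.0
scene [252. 199.] top z 0.092 c [0.4899 0.0078] rad 0.0173 r 0.0759 ang 164.5
scene [206. 221.] top z 0.072 c [ 0.6284 -0.0596] rad 0.0198 r 0.0806 ang 324.2
scene [250. 227.] top z 0.057 c [0.5752 0.0571] rad 0.0244 r 0.0707 ang 80.1
side [237. 184.] top z 0.07 c [ 0.627  -0.0612] rad 0.0213 r 0.0804 ang 322.7
side [276. 197.] top z 0.089 c [0.4885 0.01  ] rad 0.016 r 0.0779 ang 163.2
side [250. 208.] top z 0.056 c [0.5727 0.0582] rad 0.0251 r 0.0713 ang 82.2
[-3, -1, 0] -0.028
[-5, -1, 0] -0.045
[-7, -1, 0] -0.063
[-9, -1, 0] -0.08
[-11, -2, 0] -0.097
[-13, -2, 0] -0.115
[-15, -2, 0] -0.132
[-17, -2, 0] -0.15
[-19, -2, 0] -0.167
```

View pics/c_wrist.png

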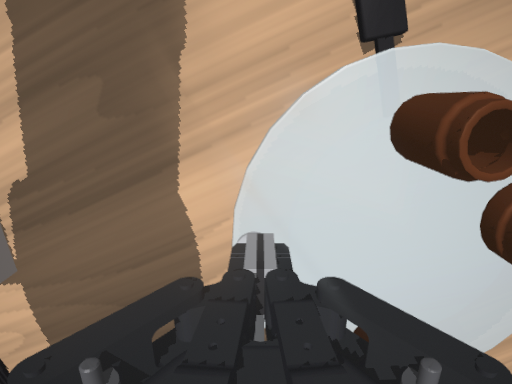

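The jar is about 4° short: the fixed cameras put it at 163–164.5°, against 168.3° for the pointer. So a small push, then I'll back off the post and rise.

Call:
carry_out(targets=[[[-2,0,0,0,0,-0.01,1],[-4,-1,0,0,0,-0.03,1],[-6,-1,0,0,0,-0.05,1],[-8,-1,0,0,0,-0.07,1],[-9,-1,0,0,0,-0.08,1],[-9,-1,0,0,0,-0.08,1],[-5,-1,0,0,0,-0.08,1],[3,-1,0,0,0,-0.08,1],[10,-1,0,0,0,-0.08,1],[10,-1,-30,0,0,-0.08,1],[10,-1,-70,0,0,-0.08,1],[10,-1,-105,0,0,-0.08,1]]])

```text
clock: 7.18
eef_pos: [0.4927, -0.1022, 0.1825]
tool_rot: [-0.001, 0.166, 0.986, -0.0]
contact_force: [0.8, -0.7, 0.6]
finger_gap: -0.001
```

Run:
```python
from h import *
look("d")
a=np.radians(168.4);o=np.array([.563,-.0125])
print(to_tool([.4895,.003,.18],98))
```

```text
tcp [ 0.4927 -0.1022  0.1825] ang 231.9 [ 0.8 -0.7  0.6] 7.1833
wrist [380. 144.] top z 0.089 c [ 0.4853 -0.0012] rad 0.017 r 0.0785 ang 171.7
wrist [437. 202.] top z 0.054 c [0.5659 0.0527] rad 0.0252 r 0.0652 ang 87.4
wrist [346. 276.] top z 0.058 c [ 0.6169 -0.0459] rad 0.0125 r 0.0634 ang 328.2
scene [251. 198.] top z 0.091 c [0.4877 0.0052] rad 0.0183 r 0.0774 ang 166.8
scene [207. 223.] top z 0.071 c [ 0.6326 -0.0539] rad 0.02 r 0.081 ang 329.3
scene [251. 226.] top z 0.056 c [0.57   0.0571] rad 0.0247 r 0.07 ang 84.2
side [236. 185.] top z 0.07 c [ 0.635  -0.0558] rad 0.0226 r 0.084 ang 329.0
side [276. 195.] top z 0.089 c [0.4882 0.005 ] rad 0.0164 r 0.0768 ang 166.8
side [251. 208.] top z 0.055 c [0.5676 0.0573] rad 0.0253 r 0.0699 ang 86.3
(array([39.6, 98.6,  3.3]), array([1.000e-03, 5.000e-03, 1.097e+00]))
```

View pics/d_wrist.png

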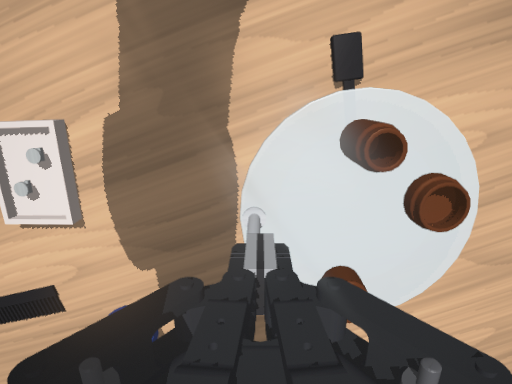

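The wrist view shows the bar tip at (346.5,33), its inner end at (348.5,81), the jar mouth at about (385,148), and the post free in front of the tool.

Run:
```python
from h import *
s,p,r=state();T=np.eye(4);T[:3,:3]=r.as_matrix();T[:3,3]=p;T=T@camera_params("wrist")['mount']
a=cv2.imread("pics/d_wrist.png")[...,::-1]
tip,inn=onz("wrist",[(346.5,33),(348.5,81)],.01,T);m=onz("wrist",[(384.5,147.5)],.09,T)[0]
o,rr,n=discfit("wrist",a,T);print(tip,inn,m,o,rr)
A=lambda v:np.degrees(np.arctan2(v[1],v[0]))%360
print("bar dir",A(tip-inn),"tip from o",A(tip[:2]-o),"r",np.hypot(*(tip[:2]-o)),"jar from o",A(m[:2]-o),np.hypot(*(m[:2]-o)))
oa=tip[:2]+.175*(lambda v:v/np.hypot(*v))((o-tip[:2]));print("axis",oa,A(m[:2]-oa))
u=(o-tip[:2])/np.hypot(*(o-tip[:2]));d=m[:2]-tip[:2];print("lateral mm",1000*(u[0]*d[1]-u[1]*d[0]))
```

```text
[0.393165  0.0152829 0.01     ] [0.43464928 0.00603252 0.01      ] [ 0.48604442 -0.00253911  0.09      ] [ 0.56512805 -0.01378217] 0.11733015441614701
bar dir 167.42953114925098 tip from o 170.40657477069442 r 0.17440203684051822 jar from o 171.90866368159297 0.07987883438784502
axis [ 0.56571766 -0.01388183] 171.8975040274371
lateral mm -2.0938953716530975
```

The views bracket zero: the wrist says +1.5° and the fixed cameras about -1.5°. So the jar is in line within about 2°. Now I'll go over the mouth at a safe height and look again at rest.

Call:
carry_out(targets=[[[4,10,0,0,0,0,1],[10,24,0,0,0,0,1],[18,42,0,0,0,0,1],[26,60,0,0,0,0,1],[33,78,0,0,0,0,1],[39,91,0,0,0,0,1],[41,97,0,0,0,0,1],[41,98,0,0,0,0,1],[41,98,0,0,0,0,1],[41,98,0,0,0,0,1],[41,98,0,0,0,0,1],[41,98,0,0,0,0,1]]])

```text
clock: 8.33
eef_pos: [0.4872, 0.002, 0.1811]
tool_rot: [-0.0, 0.167, 0.986, -0.0]
contact_force: [-0.9, 0.3, 0.1]
finger_gap: 0.001
```

Run:
```python
from h import *
look("e")
s,p,r=state();T=np.eye(4);T[:3,:3]=r.as_matrix();T[:3,3]=p;T=T@camera_params("wrist")['mount']
o,rr,n=discfit("wrist",cv2.imread("pics/e_wrist.png")[...,::-1],T);print(o,rr)
print(to_tool([.4875,.003,.126],161),r.as_matrix()[:,2])
```

```text
tcp [0.4872 0.002  0.1811] ang 169.1 [-0.9  0.3  0.1] 8.3333
wrist [268. 180.] top z 0.089 c [0.4827 0.0093] rad 0.0131 r 0.0832 ang 164.8
wrist [251. 210.] top z 0.088 c [ 0.4945 -0.0078] rad 0.007 r 0.0687 ang 176.0
wrist [336. 240.] top z 0.054 c [0.5657 0.0534] rad 0.025 r 0.066 ang 87.7
wrist [260. 329.] top z 0.069 c [ 0.6249 -0.0461] rad 0.0107 r 0.0705 ang 331.5
scene [251. 198.] top z 0.091 c [0.4892 0.0041] rad 0.0175 r 0.0756 ang 167.3
scene [207. 223.] top z 0.071 c [ 0.6325 -0.0543] rad 0.0191 r 0.0811 ang 329.0
scene [251. 226.] top z 0.056 c [0.5708 0.056 ] rad 0.0259 r 0.0689 ang 83.5
side [236. 185.] top z 0.07 c [ 0.6327 -0.0572] rad 0.0212 r 0.0828 ang 327.3
side [276. 195.] top z 0.089 c [0.4879 0.0036] rad 0.0168 r 0.0768 ang 167.9
side [251. 208.] top z 0.055 c [0.5679 0.0588] rad 0.0246 r 0.0715 ang 86.1
[ 0.56667336 -0.01618843] 0.11964850879621691
(array([-0.1,  0.7, 55.3]), array([-0.   ,  0.   , -0.003])) [ 3.50273192e-05 -1.07724112e-04 -9.99999994e-01]
```

View pics/e_wrist.png

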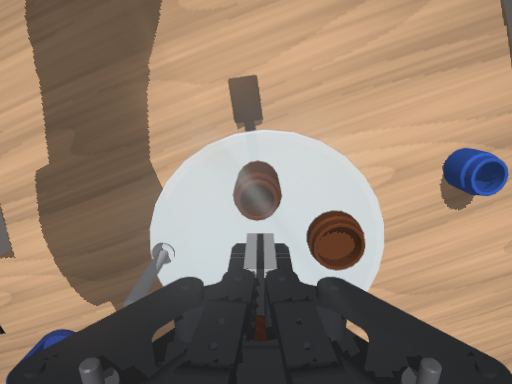

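Run:
```python
from h import *
s,p,r=state();T=np.eye(4);T[:3,:3]=r.as_matrix();T[:3,3]=p;T=T@camera_params("wrist")['mount']
tip,inn=onz("wrist",[(244,76),(248,124)],.01,T);m=onz("wrist",[(260,199)],.09,T)[0]
b=onz("wrist",[(257,182)],.03,T)[0]
A=lambda v:np.degrees(np.arctan2(v[1],v[0]))%360
print(tip,inn,m,b,A((tip-inn)))
for o in((.563,-.0125),(.5667,-.0162),(.5625,-.011)): print(A(tip[:2]-o),A(m[:2]-o))
```

```text
[0.39054489 0.01949669 0.01      ] [0.4336122  0.00809545 0.01      ] [0.48551801 0.00251359 0.09      ] [ 0.48683275 -0.00098112  0.03      ] 165.17218979768984
169.48907242600194 169.03376907224373
168.54450606033097 167.0192672258267
169.94301779565942 170.04361549698893
```

In line within about 1°, with the mouth at about (0.487, 0.003). Now I'll descend so the tips are 25 mm above the rim, and hold.

Call:
carry_out(targets=[[[0,1,10,0,0,0,1],[0,1,25,0,0,0,1],[0,1,38,0,0,0,1],[0,1,47,0,0,0,1],[0,1,53,0,0,0,1],[0,1,55,0,0,0,1],[0,1,55,0,0,0,1],[0,1,55,0,0,0,1],[0,1,55,0,0,0,1],[0,1,55,0,0,0,1],[0,1,55,0,0,0,1],[0,1,55,0,0,0,1]]])

```text
clock: 9.48
eef_pos: [0.4877, 0.0037, 0.1265]
tool_rot: [0.0, 0.166, 0.986, -0.0]
contact_force: [0.1, -1.3, 0.9]
finger_gap: 0.002
```

Call:
carry_out(targets=[[[0,0,0,0,0,0,1],[0,0,0,0,0,0,1],[0,0,0,0,0,0,1],[0,0,0,0,0,0,1],[0,0,0,0,0,0,1],[0,0,0,0,0,0,1],[0,0,0,0,0,0,1],[0,0,0,0,0,0,1],[0,0,0,0,0,0,1],[0,0,0,0,0,0,1],[0,0,0,0,0,0,1],[0,0,0,0,0,0,1]]])

```text
clock: 10.48
eef_pos: [0.4875, 0.0038, 0.1263]
tool_rot: [0.0, 0.166, 0.986, -0.0]
contact_force: [-0.2, 1.5, -0.0]
finger_gap: 0.005
```

Call:
carry_out(targets=[[[0,0,0,0,0,0,1],[0,0,0,0,0,0,1],[0,0,0,0,0,0,1],[0,0,0,0,0,0,1],[0,0,0,0,0,0,1],[0,0,0,0,0,0,1],[0,0,0,0,0,0,1],[0,0,0,0,0,0,1],[0,0,0,0,0,0,1],[0,0,0,0,0,0,1],[0,0,0,0,0,0,1],[0,0,0,0,0,0,1]]])

```text
clock: 11.48
eef_pos: [0.4875, 0.0038, 0.1263]
tool_rot: [0.0, 0.166, 0.986, -0.0]
contact_force: [-0.4, -0.0, -0.5]
finger_gap: -0.001
```

Run:
```python
from h import *
look("f")
a=cv2.imread("pics/f_side.png")[150:240,200:310];b=cv2.imread("pics/f_scene.png")[150:260,180:290]
f=lambda x:cv2.resize(x,(390,390))
cv2.imwrite("pics/f.png",np.hstack([f(a),f(b)]))
```

```text
tcp [0.4875 0.0038 0.1263] ang 167.8 [-0.4 -0.  -0.5] 11.4833
wrist [271. 194.] top z 0.081 c [0.4817 0.0144] rad 0.0115 r 0.0857 ang 161.7
wrist [247. 223.] top z 0.089 c [ 0.4854 -0.0008] rad 0.0167 r 0.0785 ang 171.4
wrist [351. 263.] top z 0.054 c [0.5655 0.054 ] rad 0.025 r 0.0665 ang 87.9
scene [251. 198.] top z 0.092 c [0.4869 0.0012] rad 0.0182 r 0.0774 ang 169.8
scene [207. 223.] top z 0.073 c [ 0.6332 -0.0539] rad 0.0185 r 0.0815 ang 329.5
scene [251. 226.] top z 0.056 c [0.5698 0.0561] rad 0.0247 r 0.0689 ang 84.4
side [236. 185.] top z 0.07 c [ 0.6303 -0.0541] rad 0.0203 r 0.0791 ang 328.3
side [276. 195.] top z 0.089 c [0.4898 0.0054] rad 0.0169 r 0.0754 ang 166.3
side [251. 208.] top z 0.055 c [0.5695 0.0602] rad 0.0256 r 0.073 ang 84.9
```

View pics/f.png

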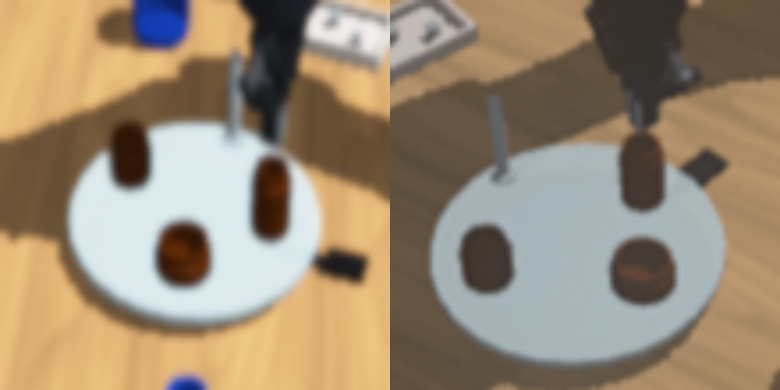

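The crops show the fingertips over the tall jar's mouth, with the jar between axis and pointer and the post left clear. I'll hold a little longer for margin, then hand in.

Call:
carry_out(targets=[[[0,0,0,0,0,0,1],[0,0,0,0,0,0,1],[0,0,0,0,0,0,1],[0,0,0,0,0,0,1],[0,0,0,0,0,0,1],[0,0,0,0,0,0,1]]])

```text
clock: 12.13
eef_pos: [0.4875, 0.0038, 0.1263]
tool_rot: [0.0, 0.166, 0.986, -0.0]
contact_force: [0.4, -0.2, 0.0]
finger_gap: -0.002
```

```bash
python3 -c "
from bench import close_job
print(close_job())"
```

```text
the job is handed in; nothing more can be done
None
```

I pushed the post round by about 86° with closed fingers, which brought the tallest jar in line with the pointer. I then left the post and held the fingertips straight down over the jar's mouth for about 2.5 s before handing in at about 12 s.

- **Alignment:** before the final descent the cameras put the jar within about 2° of the pointer line. They disagreed slightly: the wrist view gave up to +1.5° when moving and about -0.5° at rest, and the fixed cameras gave -1.5° to 0°. In the last check the fixed cameras ranged from -2° to +1.5°. The wrist reading there was no use because the fingers hid part of the jar.
- **Fingertips:** they ended at about (0.4875, 0.004), 25 mm above the rim. The mouth measured (0.487–0.490, 0.001–0.005), so they were within about 3 mm of its middle.
- **Contact:** force readings stayed at noise level, about 1–2 N throughout. The robot touched only the post, and the pictures show the jars upright on the disc. I did not measure the other things on the dresser again afterwards.

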